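Lock the retaining plate on the board carrier

TASK

Fit the loose steel retaining plate over the board in the carrier: tilt it so that its oblong eye passes the wide head of the stud, then lay it level on both seats with the stud's neck in the eye and its tail between the two blocks. Then slide the bolt fully home over the tail, let go, and leave the other things on the bench where they are.

Things in the scene. Friction and masses are not known exactly. Their poses are not given: they have to be found in the camera images.
- stud (a point): Top centre of the stud on the fixed metal board carrier (base 200x120x12 mm). Axes: z up, x to the tail seat, y to the bolt pin's side. Round head 44 mm wide, 44-49 mm above the bench, on a 10 mm neck; 16 mm free height under it to the stud seat, a flat top 28 mm above the bench that reaches 40 mm to -x, 34 mm to +x, 42 mm to each side.
- tail_seat (a point): Middle of the tail seat's top, 28 mm above the bench, 120 mm along x from the stud; axes as the stud's. The seat reaches 15 mm to -x, 25 mm to +x. Two blocks on it, 22 mm long in x, tops 52 mm above the bench, leave a gap from y = -18 to +18 mm for the tail. Between the seats lies a fixed circuit board, lower than they are.
- plate_rib (a point): Centre of the grip rib of the loose steel plate (about 0.18 kg), 17 mm above its underside. Axes: x from eye to tail, z up when flat. Rib 40 mm long (x), 10 mm thick (y), top 29 mm above the underside. Strap 34 mm wide, 5 mm thick; tail 24 mm wide, 43 to 82 mm from here along +x. Starts flat on the bench, rib up.
- plate_eye (a point): Centre of the plate's eye, 65 mm from the rib to -x, 3 mm above the underside; axes as the plate's. Oblong ring of 6 mm round bar, inside 36 (x) by 50 (y) mm, outside 48 by 62: 8 mm too short in x for the stud's head. Tilt it about 30 degrees, tail up; pass its outer end bar down and under the head from -x of the stud, slide to +x until near the neck, then level.
- plate_tail (a point): Point on the middle line of the plate's tail, 120 mm from the eye's centre along the plate's +x, 3 mm above the underside; axes as the plate's. Tail 24 mm wide, 5 mm thick, ends 27 mm farther on.
- bolt (a joint): Travel of the sliding bolt (m): 0 drawn back, 0.050 home at its stop. It slides to -y of the stud's axes across the gap, over the middle of the tail seat, into the far block. Round bar 10 mm, underside 36 mm above the bench: it passes 3 mm over a level tail. Stays where left; about 1.5 N moves it. Starts at 0 to 0.010, clear of the gap.
- bolt_knob (a point): Point on the bolt's upright steel pin, 58 mm above the bench. Pin 12 mm across, top 70 mm above the bench, at the outer (+y) end of the bolt bar with nothing beyond it; push it to -y of the stud's axes. Axes as the stud's.
- key_black: Bystander: loose black piano key, 106 x 10 x 16 mm, lying between the two work places; leave it where it is. Origin at its underside.
- tape_roll: Bystander: loose roll of black tape, 62 x 59 x 19 mm, lying near the robot; leave it where it is. Origin at its underside.

How it is judged:
On the way:
1. the plate lies level on both seats with the stud's neck in its eye and its tail in the gap, the bolt not yet across (horizontal distance between plate_eye and stud below 0.022 m and z of each of plate_eye, plate_tail in the frame of stud below -0.013 m and angle between plate_eye's own z axis and vertical below 0.06 rad and y of plate_tail in the frame of stud between -0.014 and 0.014 m and value of joint bolt below 0.02 m), for 0.2 s.
At the end, for the whole second after the job is handed in: Plate level (0.06 rad) on both seats: eye centre within 22 mm of the stud's axis, tail within 14 mm of the middle line, both at least 13 mm below the top of the stud's head; bolt beyond 44 of 50 mm (horizontal distance between plate_eye and stud below 0.022 m and z of each of plate_eye, plate_tail in the frame of stud below -0.013 m and angle between plate_eye's own z axis and vertical below 0.06 rad and y of plate_tail in the frame of stud between -0.014 and 0.014 m and value of joint bolt above 0.044 m); the robot touches nothing.
It fails at once if the loose piano key or the roll of tape is moved more than 40 mm (distance of any of key_black, tape_roll from where it was at the start of the episode above 0.04 m).
It also fails if it takes over 54 s, if anything falls off the work surface, if the arm or the gripper's body presses on something with over 40 N, if the wrist force passes 120 N, or if a joint passes its speed limit or range.

ROBOT

A 6-joint arm with a two-finger parallel gripper is mounted at the origin on a cart in front of the work surface, level with it; the furniture and walls round the work are solid. World frame = base frame: x ahead of the robot, y to its left, z up, the work surface at z = 0. Lengths are in m, angles in rad, forces in N, time in s.
With the tool pointing down it reaches from about 0.325 to 0.9 m from the base axis. Payload 6.1 kg.
Tool frame: the origin (TCP) lies midway between the tips of the shut fingers; the grasp point (between the pads) lies 19 mm behind it; x points along the fingers, y is the direction in which the jaws open and shut, and the axes are right-handed (so a half turn about x gives the same grasp; the last joint's range is limited). The gripper opens to 85 mm and grips with 20 to 120 N. Pads are 22 mm wide; open, the fingers measure 114 mm over their backs; the gripper's body (76 mm by 85 mm) begins 54 mm behind the grasp point. The pads swing forward as they close: fully open they stand 13 mm farther back than shut.
Start: joints at [-1.23, 0.22, 1.526, -0, 1.395, -0.126], TCP at [0.281, -0.558, 0.231] pointing down, gripper open.
Joint ranges: [-2.98, 2.98], [-0.91, 2.08], [0.09, 2.57], [-1.24, 4.39], [0.2, 2.65], [-2.68, 2.68]. Speed limits (rad/s): [2.57, 2.57, 3.01, 3.14, 3.14, 3.14].

INTERFACE

Orientations are given as [roll, pitch, yaw] about the fixed x, y, z axes, in that order (R = Rz(yaw) Ry(pitch) Rx(roll)).
In Python, from plant import movep, move_l, set_joints, gripper_to, hold, inverse_kinematics, observe, get_image, get_calibration, Unreachable, job_done gives the robot as it stands. Calls block until the motion is done:
- movep(position, orientation): joint-space move of the TCP to a pose.
- move_l(position, feed=0.15, rotation=None, max_force=None): straight line of the TCP; rotation=None keeps the orientation; feed is the mean speed in m/s. With max_force (N) it stops when the force on the tool has changed by that much, and returns True; else False.
- set_joints(angles): joint-space move.
- gripper_to(opening, f_grip=None): finger opening in m; f_grip is the grip in N (None keeps the last); returns when the fingers have stopped.
- hold(seconds).
- inverse_kinematics(position, orientation): joint angles nearest the present ones, or None.
- observe(): the state.
- get_image(name): name is "side" or "top"; returns (picture, depth): 400x640x3 uint8, red, green, blue; 400x640 float32, m along the optical axis (not along the pixel's ray), 0 where there is no reading.
- get_calibration(name): a dict with "intrinsics" (3x3 intrinsics, pixels), "world_from_camera" (4x4, takes a point from camera to world coordinates). Camera axes: x right, y down, z forward; pixel columns grow to the right and rows downward; lengths in m; the calibration is good to about 2 mm. A picture is of the moment at which its call begins. get_calibration takes no time and is no camera call.
A pose or a line that the arm cannot do raises Unreachable and nothing moves.
- job_done(): hands the job in, once; it reports no verdict.
The state is a dict: "time_s": time; "q": joint angles; "joint_velocities": joint speeds; "joint_torque": joint torques, N m; "eef_pos": TCP position; "tcp_rot": TCP orientation; "ft_force": force on the tool from outside, world axes, zero at the start; "torque": the same for the moment, N m; "opening": finger opening in m.
Only numpy, scipy, OpenCV 4.12 (cv2) and the standard library are available. Lean on these libraries where they do the work, as an engineer would, in place of code of your own. Each camera call takes 0.05 s, during which the arm holds its last target.

## Working session

There is one attempt and no reset: what is moved stays moved. The work goes in short steps, each a Python script; the robot and the scene stay as the last script left them, time stands still between calls to the robot, and variables do not carry over. Pictures are saved under pics/ and viewed, and the job is handed in when it is done.

```bash
ls; mkdir -p pics
python3 - <<'E'
from plant import *
import cv2,numpy as np
np.set_printoptions(precision=4,suppress=True)
for n in("top","side"):
    im,d=get_image(n); cv2.imwrite(f"pics/{n}0.png",im[:,:,::-1]); np.savez(f"{n}0.npz",im=im,d=d)
    c=get_calibration(n); print(n,c["intrinsics"],c["world_from_camera"])
print(observe())
E
```

```text
pics
top [[379.8974   0.     313.0927]
 [  0.     379.8974 193.9034]
 [  0.       0.       1.    ]] [[-0.0286 -0.997   0.0722  0.4146]
 [-0.9996  0.0285 -0.0022 -0.0387]
 [ 0.0001 -0.0723 -0.9974  1.0038]
 [ 0.      0.      0.      1.    ]]
side [[402.7455   0.     324.8362]
 [  0.     402.7455 196.1284]
 [  0.       0.       1.    ]] [[-0.8975 -0.2247  0.3796  0.1291]
 [-0.4411  0.4535 -0.7745  0.6861]
 [ 0.0019 -0.8625 -0.5061  0.5316]
 [ 0.      0.      0.      1.    ]]
{'time_s': 0.1, 'q': array([-1.2301,  0.2212,  1.5275,  0.    ,  1.3947, -0.1261]), 'joint_velocities': array([-0.0007, -0.0015, -0.0024,  0.0004,  0.001 , -0.001 ]), 'joint_torque': array([  0.0008, -49.8245, -39.0546,  -0.0003,   0.0057,   0.    ]), 'eef_pos': array([ 0.2811, -0.5576,  0.2303]), 'tcp_rot': array([-1.7024,  1.569 ,  1.906 ]), 'ft_force': array([-0.1242, -0.1227,  0.5861]), 'torque': array([ 0.0064, -0.037 , -0.051 ]), 'opening': 0.08542803667191146}
```

View pics/top0.png

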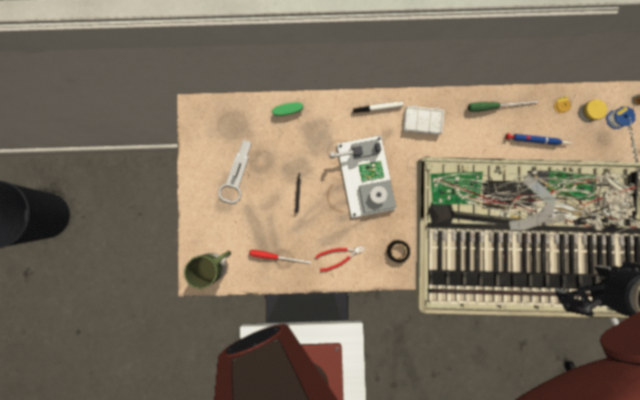

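View pics/side0.png

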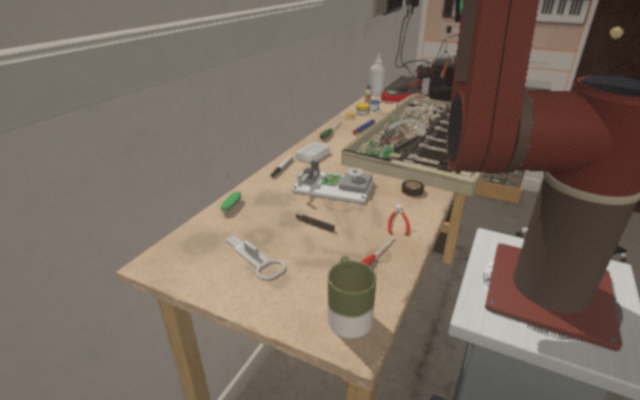

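Run:
```python
import cv2,numpy as np
t=cv2.imread("pics/top0.png"); s=cv2.imread("pics/side0.png")
a=cv2.resize(t[130:225,210:270],None,fx=6,fy=6,interpolation=cv2.INTER_CUBIC)
b=cv2.resize(t[130:225,325:400],None,fx=6,fy=6,interpolation=cv2.INTER_CUBIC)
cv2.imwrite("pics/topz.png",np.hstack([a,b])[:600,:800])
a=cv2.resize(s[225:285,215:295],None,fx=5,fy=5,interpolation=cv2.INTER_CUBIC)
b=cv2.resize(s[155:215,290:380],None,fx=5,fy=5,interpolation=cv2.INTER_CUBIC)
b=b[:,:400] if 0 else b
o=np.zeros((600,450,3),np.uint8);o[:300,:400]=a;o[300:,:450]=b
cv2.imwrite("pics/sidez.png",o)
```

```text
(no output)
```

View pics/topz.png

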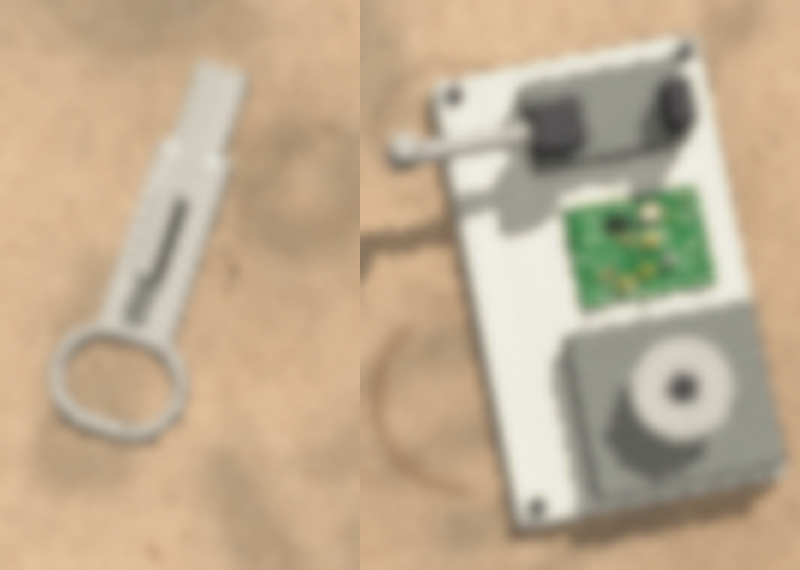

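View pics/sidez.png

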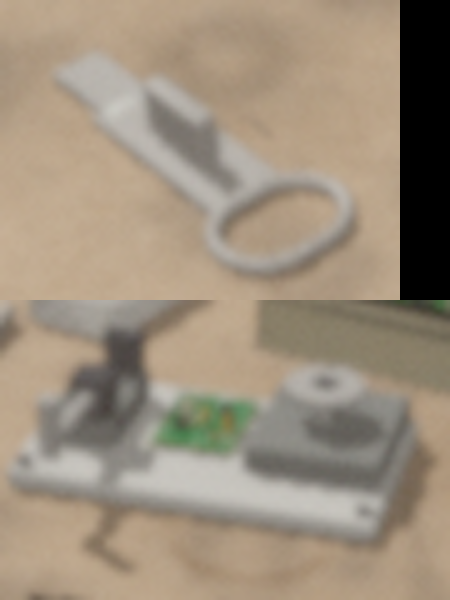

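```bash
cat > h.py <<'E'
import cv2,numpy as np
from plant import *
np.set_printoptions(precision=4,suppress=True)
def cast(n,u,v,z):
    c=get_calibration(n);K=c["intrinsics"];T=c["world_from_camera"]
    d=T[:3,:3]@np.linalg.solve(K,[u,v,1.]);o=T[:3,3]
    return o+d*(z-o[2])/d[2]
def proj(n,p):
    c=get_calibration(n);T=np.linalg.inv(c["world_from_camera"]);q=c["intrinsics"]@(T[:3,:3]@np.asarray(p)+T[:3,3]);return q[:2]/q[2]
E
python3 - <<'E'
from h import *
im=np.load("top0.npz")["im"]; hsv=cv2.cvtColor(im,cv2.COLOR_RGB2HSV)
F=8
def up(x0,x1,y0,y1): return cv2.resize(im[y0:y1,x0:x1],None,fx=F,fy=F,interpolation=cv2.INTER_CUBIC)
def px(p,x0,y0): return (np.asarray(p,float)+.5)/F-.5+[x0,y0]
# plate
x0,y0=210,130; z=up(x0,270,y0,225); h=cv2.cvtColor(z,cv2.COLOR_RGB2HSV)
m=((h[:,:,1]<55)&(h[:,:,2]>110)).astype(np.uint8)*255
cs,hi=cv2.findContours(m,cv2.RETR_CCOMP,cv2.CHAIN_APPROX_NONE)
for c,k in zip(cs,hi[0]):
    if cv2.contourArea(c)<2000: continue
    M=cv2.moments(c);g=px([M['m10']/M['m00'],M['m01']/M['m00']],x0,y0)
    print("plate cnt",k[3],cv2.contourArea(c)/64,g,cast("top",*g,.003),cv2.minAreaRect(c))
    if k[3]<0:
        r=cv2.minAreaRect(c); print([cast("top",*px(p,x0,y0),.003)[:2] for p in cv2.boxPoints(r)])
    else:
        e=cv2.fitEllipse(c);g=px(e[0],x0,y0);print("hole ell",g,cast("top",*g,.003),e)
cv2.imwrite("pics/m1.png",m)
# carrier
x0,y0=325,130; z=up(x0,400,y0,225); h=cv2.cvtColor(z,cv2.COLOR_RGB2HSV)
m=((h[:,:,1]<60)).astype(np.uint8)*255
m2=cv2.morphologyEx(m,cv2.MORPH_CLOSE,np.ones((9,9)))
cv2.imwrite("pics/m2.png",m2)
g=cv2.cvtColor(z,cv2.COLOR_RGB2GRAY)
ci=cv2.HoughCircles(cv2.GaussianBlur(g,(9,9),2),cv2.HOUGH_GRADIENT,1,100,param1=80,param2=20,minRadius=50,maxRadius=85)
for c in ci[0]: p=px(c[:2],x0,y0);print("circ",c,p,cast("top",*p,.049))
E
```

```text
plate cnt -1 917.2265625 [235.1461 175.5033] [0.5419 0.1643 0.003 ] ((192.86465454101562, 328.42730712890625), (186.10916137695312, 518.8954467773438), 11.203434944152832)
[array([0.4779, 0.2158]), array([0.6471, 0.1804]), array([0.6331, 0.1197]), array([0.4642, 0.1558])]
plate cnt 0 199.2421875 [229.4183 193.0181] [0.4958 0.18   0.003 ] ((158.67242431640625, 506.9310302734375), (147.9907684326172, 104.98267364501953), 16.8583984375)
hole ell [229.4219 193.0179] [0.4958 0.18   0.003 ] ((158.8750762939453, 507.64337158203125), (108.229248046875, 150.47482299804688), 108.32252502441406)Traceback (most recent call last):
  File "<stdin>", line 26, in <module>
TypeError: 'NoneType' object is not subscriptable
```

Run:
```python
import cv2,numpy as np
a=cv2.imread("pics/m1.png");b=cv2.imread("pics/m2.png")
cv2.imwrite("pics/m12.png",cv2.resize(np.hstack([a,b]),None,fx=.7,fy=.7))
```

```text
(no output)
```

View pics/m12.png

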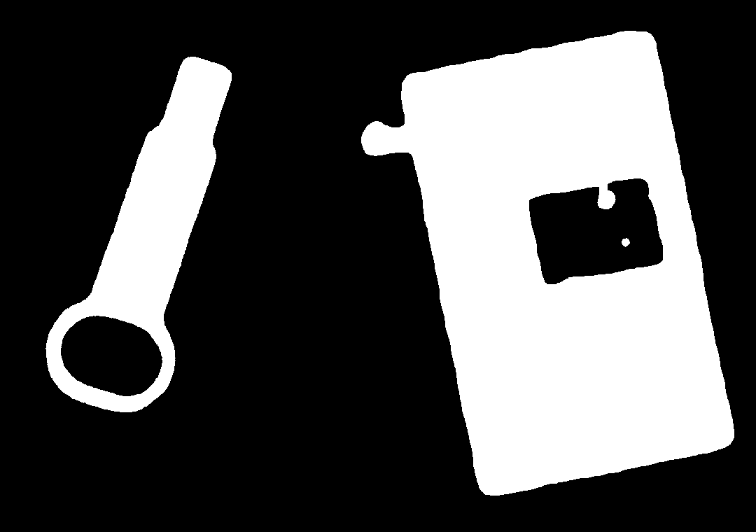

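Run:
```python
from h import *
im=np.load("top0.npz")["im"]
F=8
def up(x0,x1,y0,y1): return cv2.resize(im[y0:y1,x0:x1],None,fx=F,fy=F,interpolation=cv2.INTER_CUBIC)
def px(p,x0,y0): return (np.asarray(p,float)+.5)/F-.5+[x0,y0]
x0,y0=210,130; z=up(x0,270,y0,225); h=cv2.cvtColor(z,cv2.COLOR_RGB2HSV)
m=((h[:,:,1]<55)&(h[:,:,2]>110))
pts=[]
for v in range(100,170,8):  # tail rows
    u=np.where(m[v])[0]; pts.append(cast("top",*px([u.mean(),v],x0,y0),.003)[:2])
vx,vy,cx,cy=cv2.fitLine(np.array(pts,np.float32),cv2.DIST_L2,0,.01,.01).ravel()
c=np.mean(pts,0); e=np.array([.4958,.18]); d=c-e; print("tailmid",c,"ang eye->tail",np.degrees(np.arctan2(d[1],d[0])),np.degrees(np.arctan(vy/vx)))
ys,xs=np.where(m); d=np.array([cast("top",*px([x,y],x0,y0),.003)[:2] for x,y in zip(xs[::7],ys[::7])])
a=np.radians(-18.6); t=(d-e)@[np.cos(a),np.sin(a)]; print("extent along",t.min(),t.max())
x0,y0=325,130; z=up(x0,400,y0,225); h=cv2.cvtColor(z,cv2.COLOR_RGB2HSV); g=h[:,:,2]
m=(h[:,:,1]<60).astype(np.uint8)*255
m=cv2.morphologyEx(m,cv2.MORPH_OPEN,np.ones((61,61)))
c=max(cv2.findContours(m,cv2.RETR_EXTERNAL,cv2.CHAIN_APPROX_NONE)[0],key=cv2.contourArea)
r=cv2.minAreaRect(c); b=np.array([cast("top",*px(p,x0,y0),.012)[:2] for p in cv2.boxPoints(r)]);print(b,b.mean(0)); 
for i in range(4): d=b[(i+1)%4]-b[i]; print(np.linalg.norm(d),np.degrees(np.arctan2(d[1],d[0])))
for th in(160,175,190):
  w=(g>th).astype(np.uint8)*255
  for c in cv2.findContours(w,cv2.RETR_EXTERNAL,cv2.CHAIN_APPROX_NONE)[0]:
    (cc,rr)=cv2.minEnclosingCircle(c);p=px(cc,x0,y0)
    if 50<rr<90 and p[1]>180: 
        ee=cv2.fitEllipse(c); q=px(ee[0],x0,y0); print("head",th,p,rr/8,cast("top",*p,.049),cast("top",*q,.049))
# knob: bright blob left end
for s in [(g<75)]:
  n,l,st,ce=cv2.connectedComponentsWithStats(s.astype(np.uint8))
  for i in range(1,n):
    if st[i,4]>150: p=px(ce[i],x0,y0);print("dark",st[i,4]/64,p,cast("top",*p,.052)[:2],cast("top",*p,.012)[:2])
```

```text
tailmid [0.6201 0.1367] ang eye->tail -19.190787648352572 -17.332624Traceback (most recent call last):
  File "<stdin>", line 13, in <module>
  File "h.py", line 5, in cast
    c=get_calibration(n);K=c["intrinsics"];T=c["world_from_camera"]
ValueError: time passes only in moves, steps and waits
```

```bash
cat > h.py <<'E'
import cv2,numpy as np
from plant import *
np.set_printoptions(precision=4,suppress=True)
C={n:get_calibration(n) for n in("top","side")}
def cast(n,u,v,z):
    c=C[n];K=c["intrinsics"];T=c["world_from_camera"]
    d=T[:3,:3]@np.linalg.solve(K,[u,v,1.]);o=T[:3,3]
    return o+d*(z-o[2])/d[2]
def proj(n,p):
    c=C[n];T=np.linalg.inv(c["world_from_camera"]);q=c["intrinsics"]@(T[:3,:3]@np.asarray(p)+T[:3,3]);return q[:2]/q[2]
F=8
def up(im,x0,x1,y0,y1): return cv2.resize(im[y0:y1,x0:x1],None,fx=F,fy=F,interpolation=cv2.INTER_CUBIC)
def px(p,x0,y0): return (np.asarray(p,float)+.5)/F-.5+[x0,y0]
E
cat > m.py <<'E'
from h import *
im=np.load("top0.npz")["im"]
x0,y0=210,130; z=up(im,x0,270,y0,225); h=cv2.cvtColor(z,cv2.COLOR_RGB2HSV)
m=((h[:,:,1]<55)&(h[:,:,2]>110))
e=np.array([.4958,.18])
ys,xs=np.where(m); d=np.array([cast("top",*px([x,y],x0,y0),.003)[:2] for x,y in zip(xs[::7],ys[::7])])
a=np.radians(-18.8); t=(d-e)@[np.cos(a),np.sin(a)]; s=(d-e)@[-np.sin(a),np.cos(a)]; print("extent along",t.min(),t.max())
for lo,hi in((35,50),(50,70),(70,90),(95,105),(112,122),(122,140)):
    k=(t>lo/1e3)&(t<hi/1e3); print(lo,hi,(s[k].max()+s[k].min())/2,s[k].mean(),np.ptp(s[k]))
x0,y0=325,130; z=up(im,x0,400,y0,225); h=cv2.cvtColor(z,cv2.COLOR_RGB2HSV); g=h[:,:,2]
m=(h[:,:,1]<60).astype(np.uint8)*255
m=cv2.morphologyEx(m,cv2.MORPH_OPEN,np.ones((61,61)))
c=max(cv2.findContours(m,cv2.RETR_EXTERNAL,cv2.CHAIN_APPROX_NONE)[0],key=cv2.contourArea)
r=cv2.minAreaRect(c); b=np.array([cast("top",*px(p,x0,y0),.012)[:2] for p in cv2.boxPoints(r)]);print(b,b.mean(0)); 
for i in range(4): d=b[(i+1)%4]-b[i]; print(np.linalg.norm(d),np.degrees(np.arctan2(d[1],d[0])))
for th in(150,160,175,190):
  w=(g>th).astype(np.uint8)*255
  for c in cv2.findContours(w,cv2.RETR_LIST,cv2.CHAIN_APPROX_NONE)[0]:
    (cc,rr)=cv2.minEnclosingCircle(c);p=px(cc,x0,y0)
    if 50<rr<90 and p[1]>180: 
        ee=cv2.fitEllipse(c); q=px(ee[0],x0,y0); print("head",th,p,rr/8,cast("top",*p,.049),cast("top",*q,.049))
n,l,st,ce=cv2.connectedComponentsWithStats((g<85).astype(np.uint8))
for i in range(1,n):
    if st[i,4]>150: p=px(ce[i],x0,y0);print("dark",st[i,4]/64,p,cast("top",*p,.052)[:2],cast("top",*p,.049)[:2],cast("top",*p,.012)[:2])
q=px(np.array([403,147])/6*8-[360/6*8,0],x0,y0); print("knob",q,cast("top",*q,.07))
E
python3 m.py
```

```text
extent along -0.02505200679200558 0.147510181176979
35 50 9.433345489456672e-05 6.531258150187782e-05 0.03596278832398969
50 70 -7.680449440879665e-05 2.5317884194798486e-05 0.03575821141299744
70 90 -0.00046822525441051616 -0.0006010318737220053 0.03583544431035754
95 105 -0.0009142109099563468 -0.0007207202196461473 0.03515143891165878
112 122 -0.0009572068536342617 -0.0010634992881129093 0.02601334152122358
122 140 -0.0010872861153572166 -0.0009944513833091485 0.025311428425049028
[[ 0.6187 -0.1005]
 [ 0.6409 -0.2253]
 [ 0.4397 -0.2574]
 [ 0.4182 -0.1344]] [ 0.5294 -0.1794]
0.12669831960146227 -79.92786738342384
0.2037408366484131 -170.93019628893313
0.1248741662174393 99.90099501294765
0.20334411230254854 9.582037665730182
head 150 [343.4375 184.375 ] 6.827404499053955 [ 0.5057 -0.118   0.049 ] [ 0.503  -0.1179  0.049 ]
head 160 [378.3673 194.2032] 9.552095413208008 [ 0.4783 -0.2051  0.049 ] [ 0.4794 -0.2057  0.049 ]
head 175 [378.36   194.1551] 8.770952224731445 [ 0.4784 -0.2051  0.049 ] [ 0.4791 -0.2054  0.049 ]
head 190 [336.0625 196.6875] 8.20062255859375 [ 0.4751 -0.0984  0.049 ] [ 0.474  -0.0981  0.049 ]
head 190 [378.3359 194.0929] 8.12496280670166 [ 0.4786 -0.2051  0.049 ] [ 0.4789 -0.2052  0.049 ]
dark 32.53125 [376.2257 148.574 ] [ 0.5941 -0.204 ] [ 0.5946 -0.2045] [ 0.6016 -0.2109]
dark 3.015625 [353.9187 149.2141] [ 0.5941 -0.1474] [ 0.5946 -0.1477] [ 0.6016 -0.152 ]
dark 31.53125 [356.8701 154.3973] [ 0.5806 -0.1544] [ 0.5811 -0.1547] [ 0.5876 -0.1592]
dark 2.5625 [367.2309 166.9977] [ 0.5477 -0.1793] [ 0.5481 -0.1798] [ 0.5533 -0.1852]
knob [331.7292 154.0625] [ 0.5801 -0.0898  0.07  ]
```

```bash
cat > m2.py <<'E'
from h import *
x0,y0=325,130
def q6(u,v): return (np.array([u-360,v])+.5)/6-.5+[x0,y0]
a,b,c=[cast("top",*q6(*p),.012)[:2] for p in((453,96),(685,50),(537,508))]
print("screws",a,b,c,np.degrees(np.arctan2(*(a-c)[::-1])),np.degrees(np.arctan2(*(b-a)[::-1]))+90, (b+c)/2)
th=np.radians(10);X=np.array([np.cos(th),np.sin(th),0]);Y=np.array([-np.sin(th),np.cos(th),0]);S=np.array([.479,-.2053,.049])
print("base centre guess", S+.06*X)
t=cv2.resize(cv2.imread("pics/top0.png")[130:225,325:400],None,fx=6,fy=6,interpolation=cv2.INTER_CUBIC)
s=cv2.resize(cv2.imread("pics/side0.png")[150:215,285:385],None,fx=5,fy=5,interpolation=cv2.INTER_CUBIC)
def W(x,y,z): return S*[1,1,0]+x*X+y*Y+[0,0,z]
for f in(6,5):
  im,n,o=(t,"top",(325,130)) if f==6 else (s,"side",(285,150))
  def dr(pts,col):
    P=np.array([(proj(n,p)-o+.5)*f-.5 for p in pts]).round().astype(int); cv2.polylines(im,[P],True,col,1)
  an=np.linspace(0,6.28,40)
  dr([W(.022*np.cos(k),.022*np.sin(k),.049) for k in an],(0,0,255))
  dr([W(x,y,.028) for x,y in((-.04,-.042),(.034,-.042),(.034,.042),(-.04,.042))],(255,0,0))
  dr([W(x,y,.052) for x,y in((.109,-.018),(.131,-.018),(.131,.018),(.109,.018))],(0,255,0))
  dr([W(x,0,.028) for x in(.105,.145)],(0,255,255))
  dr([W(.12,y,.041) for y in(0.02,.1)],(255,255,0))
o=np.zeros((580,800,3),np.uint8);o[:570,:450]=t;o[:325,450:]=cv2.resize(s,None,fx=1,fy=1)[:,:350]
cv2.imwrite("pics/ov.png",o);
E
python3 m2.py
```

```text
screws [ 0.6123 -0.1158] [ 0.6299 -0.2187] [ 0.4302 -0.1462] 9.469071663419196 9.695600940820697 [ 0.5301 -0.1824]
base centre guess [ 0.5381 -0.1949  0.049 ]
```

View pics/ov.png

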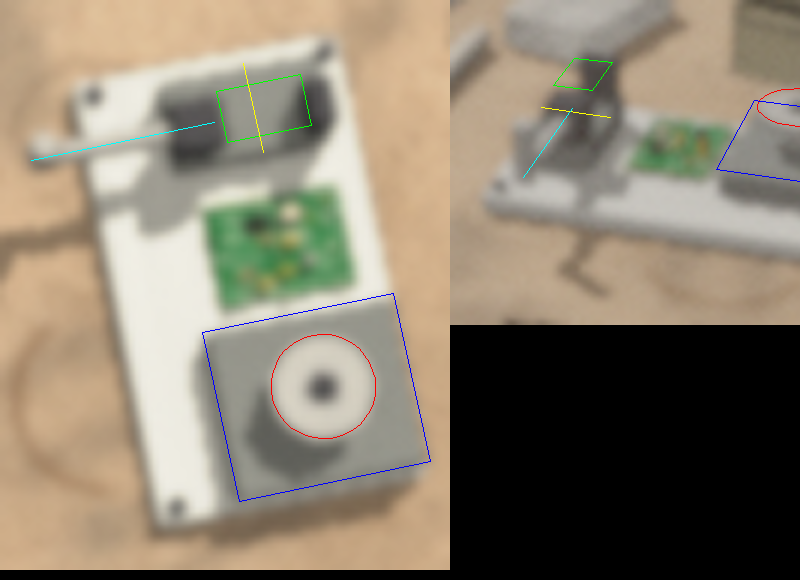

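```bash
cat >> m2.py <<'E'
cv2.imwrite("pics/ov2.png",cv2.resize(s,None,fx=1.6,fy=1.6))
E
python3 m2.py
python3 - <<'E'
import numpy as np
from h import *
for n in("top","side"):
    d=np.load(n+"0.npz")["d"]; print(n,(d>0).mean())
    T=C[n]["world_from_camera"];K=C[n]["intrinsics"]
    P=[[cast(n,u,v,0.) for u in(1,)] for v in(1,)]
    def pt(u,v):
        r=np.linalg.solve(K,[u,v,1.]); return T[:3,:3]@(r*d[v,u])+T[:3,3]
    for uv in ([(340,200),(300,160),(378,194),(371,190),(371,207),(393,207),(356,154),(376,148)] if n=="top" else [(355,171),(356,168),(340,185),(310,191),(240,245),(300,230)]): print(uv,pt(*uv))
E
```

```text
screws [ 0.6123 -0.1158] [ 0.6299 -0.2187] [ 0.4302 -0.1462] 9.469071663419196 9.695600940820697 [ 0.5301 -0.1824]
base centre guess [ 0.5381 -0.1949  0.049 ]
top 0.9958984375
(340, 200) [ 0.469  -0.1115  0.0014]
(300, 160) [ 0.5798 -0.0084 -0.0058]
(378, 194) [ 0.4791 -0.2049  0.0453]
(371, 190) [ 0.4896 -0.1873  0.0472]
(371, 207) [ 0.4474 -0.1888  0.0266]
(393, 207) [ 0.4458 -0.2457  0.0248]
(356, 154) [ 0.582  -0.1524  0.0501]
(376, 148) [ 0.598  -0.2056  0.0393]
side 0.996046875
(355, 171) [ 0.4791 -0.2103  0.0467]
(356, 168) [ 0.5175 -0.3156  0.0002]
(340, 185) [ 0.499  -0.1584  0.0248]
(310, 191) [0.1291 0.6861 0.5316]
(240, 245) [0.5969 0.1447 0.0034]
(300, 230) [ 0.5123  0.0328 -0.0016]
```

View pics/ov2.png

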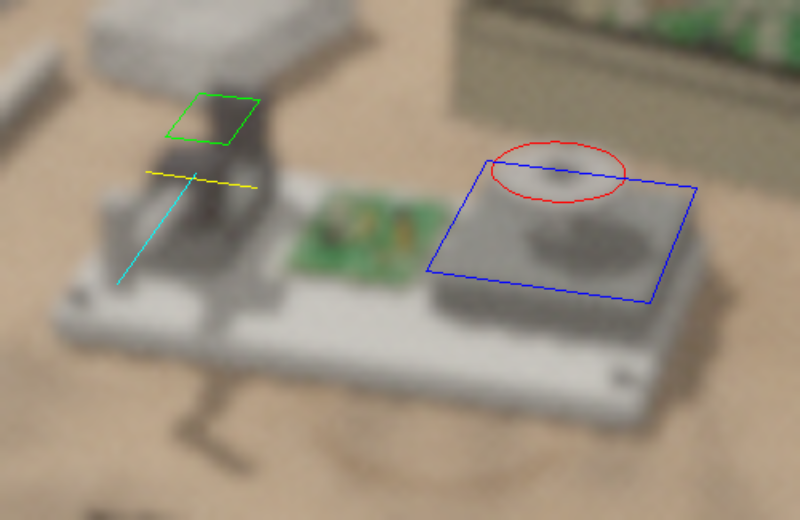

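```bash
cat > plan.py <<'E'
import numpy as np,heapq,json
# ring centreline stadium (mm), straight +-7 in y, radius 21
a=np.linspace(0,2*np.pi,72,endpoint=False)
ring=np.array([[21*np.cos(t),21*np.sin(t)+(7 if np.sin(t)>0 else -7),0] for t in a]+[[s*21,y,0] for s in(-1,1) for y in(-4,0,4)])
def dcyl(P,r,z0,z1):
    rad=np.hypot(P[:,0],P[:,1])-r; dz=np.maximum(z0-P[:,2],P[:,2]-z1)
    return np.where((rad<0)&(dz<0),np.maximum(rad,dz),np.hypot(np.maximum(rad,0),np.maximum(dz,0)))
def dbox(x,z,x0,x1,z1):
    dx=np.maximum(x0-x,x-x1);dz=z-z1
    return np.where((dx<0)&(dz<0),np.maximum(dx,dz),np.hypot(np.maximum(dx,0),np.maximum(dz,0)))
s=np.r_[np.arange(24,108,3),107.]; st=np.r_[np.arange(109,147,4),147.]
def clear(x,z,th):
    c,sn=np.cos(th),np.sin(th)
    def tr(u,w): return x+u*c-w*sn, z+u*sn+w*c
    X,Z=tr(ring[:,0],0*ring[:,0]);P=np.c_[X,ring[:,1],Z]
    m=min(dcyl(P,22,44,49).min(),dcyl(P,5,28,44).min(),dbox(X,Z,-40,34,28).min())-3
    X,Z=tr(s,-3+0*s); m=min(m,dbox(X,Z,109,131,52).min(),dbox(X,Z,-40,34,28).min(),dbox(X,Z,105,145,28).min())
    for y in (0,9,17):
        m=min(m,dcyl(np.c_[X,0*X+y,Z],22,44,49).min())
    X,Z=tr(st,-3+0*st); m=min(m,dbox(X,Z,105,145,28).min())
    return m
if __name__=="__main__":
    xs=np.arange(-60,13,1.);zs=np.arange(32.,90,1.);ts=np.radians(np.arange(0,42,2.))
    G=np.empty((len(xs),len(zs),len(ts)))
    for i,x in enumerate(xs):
        for j,z in enumerate(zs):
            for k,t in enumerate(ts): G[i,j,k]=clear(x,z,t)
    np.save("G.npy",G)
    st0=(list(xs).index(-60),len(zs)-1,15); goal=(list(xs).index(-1.),2,0)
    def cost(v): return 1/ max(v,0.05)**2+.02
    best={st0:0};prev={};H=[(0,st0)]
    while H:
        d,n=heapq.heappop(H)
        if d>best[n]:continue
        if n==goal:break
        for dx in(-1,0,1):
            for dz in(-1,0,1):
                for dt in(-1,0,1):
                    q=(n[0]+dx,n[1]+dz,n[2]+dt)
                    if q==n or not all(0<=q[i]<G.shape[i] for i in range(3)) or G[q]<=0.2: continue
                    nd=d+cost(G[q])*np.sqrt(dx*dx+dz*dz+dt*dt)
                    if nd<best.get(q,1e18): best[q]=nd;prev[q]=n;heapq.heappush(H,(nd,q))
    p=[goal]
    while p[-1]!=st0:p.append(prev[p[-1]])
    p=p[::-1]
    out=[(xs[i],zs[j],np.degrees(ts[k]),G[i,j,k]) for i,j,k in p]
    for o in out: print("%.0f %.0f %.0f  %.1f"%o)
E
time python3 plan.py
```

```text
-60 89 30  51.2
-59 89 30  50.9
-58 89 30  50.5
-57 89 30  50.2
-56 89 30  49.9
-55 89 30  49.6
-54 89 30  49.4
-53 89 30  49.1
-52 89 30  48.9
-51 89 30  48.6
-50 88 32  48.2
-49 87 34  47.7
-48 86 34  46.4
-47 85 34  45.2
-46 84 34  43.9
-45 83 34  42.6
-44 82 34  41.4
-43 81 34  40.1
-42 80 34  38.8
-41 79 34  37.5
-40 78 34  36.3
-39 77 34  35.0
-38 76 34  33.7
-37 75 34  32.4
-36 74 34  31.1
-35 73 34  29.8
-34 72 34  28.5
-33 71 34  27.2
-32 70 34  25.9
-31 69 34  24.7
-30 68 34  23.4
-29 67 34  22.2
-28 66 34  21.0
-27 65 34  19.8
-26 64 34  18.7
-25 63 34  17.5
-24 62 34  16.5
-23 61 34  15.4
-22 60 34  14.4
-21 59 34  13.3
-20 58 36  12.0
-19 57 36  11.0
-18 56 36  10.0
-17 55 36  9.1
-16 54 36  8.2
-15 53 36  7.2
-14 53 36  6.6
-13 52 36  6.1
-12 51 36  5.2
-11 51 36  5.0
-10 51 36  4.3
-9 50 36  4.1
-8 50 36  3.9
-7 50 36  3.6
-6 50 36  3.4
-5 50 36  3.3
-4 49 36  3.1
-3 48 36  2.8
-2 48 36  2.7
-1 47 36  2.6
0 47 36  2.5
1 46 34  2.6
2 45 32  2.6
3 45 32  2.7
4 45 32  2.6
5 44 30  2.5
6 44 28  2.5
7 44 26  2.6
8 43 24  2.8
8 43 22  2.8
8 42 20  2.7
8 42 18  3.0
8 41 16  3.2
8 40 14  3.4
8 39 12  3.6
7 38 12  2.6
6 38 12  1.8
5 37 12  1.4
4 37 12  0.7
3 37 10  0.6
2 36 10  1.1
1 36 8  1.6
0 36 6  2.3
-1 36 4  3.1
-1 35 2  3.0
-1 34 0  3.0
real	0m53.286s
user	0m53.390s
sys	0m0.120s
```

```bash
cat > k.py <<'E'
from h import *
from scipy.spatial.transform import Rotation as R
S=np.array([.479,-.2055,0]);TH=np.radians(9.7)
REL=np.array([.065,0,.005])  # TCP rel eye in plate frame
SG=1
def rpy(M): return list(R.from_matrix(M).as_euler("xyz"))
def tool(Rp,sg=None):
    sg=SG if sg is None else sg
    return np.c_[-Rp[:,2],sg*Rp[:,1],sg*Rp[:,0]]
def plateR(yaw,tilt): return R.from_euler("z",yaw).as_matrix()@R.from_euler("y",-tilt).as_matrix()
def pose(ex,ez,deg,ey=0,S=S,TH=TH,rel=REL,sg=None,dyaw=0):
    Rp=plateR(TH+dyaw,np.radians(deg)); E=S+R.from_euler("z",TH).as_matrix()@[ex/1e3,ey/1e3,0]+[0,0,ez/1e3]
    return list(E+Rp@rel), rpy(tool(Rp,sg))
PATH=[(-45,83,34),(-22,60,34),(-14,53,36),(-8,50,36),(-3,48.5,36),(1,46.5,34),(5,44.5,30),(8,43,23),(8.5,40.5,15),(8,38.7,12),(4,37,11.5),(1.5,36,9),(-1,36,4),(-1,34,0)]
RIB=np.array([.5573,.1590,0]);PYAW=np.radians(-18.9)
E
python3 - <<'E'
from k import *
for sg in(1,-1):
    Rp=plateR(PYAW,0); o=rpy(tool(Rp,sg)); print(sg,o,inverse_kinematics([*RIB[:2],.008],o),inverse_kinematics([*RIB[:2],.12],o))
    for p in ((-45,110,34),PATH[0],PATH[4],PATH[7],PATH[-1]):
        P,o=pose(*p,sg=sg); print(p,P,inverse_kinematics(P,o))
    X=np.array([np.cos(TH),np.sin(TH),0]);Y=np.array([-np.sin(TH),np.cos(TH),0])
    for dy in(.125,.06):
      for yw in(0,90,-90):
        Rp=plateR(TH+np.radians(yw),0); print("bolt",yw,inverse_kinematics(list(S+.12*X+dy*Y+[0,0,.05]),rpy(tool(Rp,1))))
E
```

```text
1 [np.float64(0.3298672286269283), np.float64(1.5707963267948966), np.float64(0.0)] [ 0.1419  0.3764  1.7931 -0.      0.972  -1.0991] [ 0.1419  0.2175  1.7483 -0.      1.1758 -1.0991]
(-45, 110, 34) [np.float64(0.48500439069950957), np.float64(-0.20447365070190793), np.float64(0.15049272658837376)] None
(-45, 83, 34) [np.float64(0.48500439069950957), np.float64(-0.20447365070190793), np.float64(0.12349272658837376)] None
(-3, 48.5, 36) [np.float64(0.5249802855453831), np.float64(-0.19764044585749052), np.float64(0.09075112637088549)] None
(8, 43, 23) [np.float64(0.5439373163870243), np.float64(-0.19440006123364903), np.float64(0.07300004761906499)] [-0.6489  0.0732  2.0713  0.4262  0.7614 -2.6651]
(-1, 34, 0) [np.float64(0.5420850220216866), np.float64(-0.19471667970783985), np.float64(0.039)] [-0.4817  0.3201  1.796   0.      1.0255 -2.2218]
bolt 0 [-0.2433  0.311   1.783  -0.      1.0476 -1.9834]
bolt 90 None
bolt -90 [-0.2433  0.311   1.783  -0.      1.0476 -0.4126]
bolt 0 [-0.3429  0.3549  1.726   0.      1.0607 -2.083 ]
bolt 90 [-0.3429  0.3549  1.726  -0.      1.0607  2.6294]
b
[... 914 characters left out ...]
np.float64(0.5420850220216866), np.float64(-0.19471667970783985), np.float64(0.039)] [-0.4817  0.3201  1.796   0.      1.0255  0.9198]
bolt 0 [-0.2433  0.311   1.783  -0.      1.0476 -1.9834]
bolt 90 None
bolt -90 [-0.2433  0.311   1.783  -0.      1.0476 -0.4126]
bolt 0 [-0.3429  0.3549  1.726   0.      1.0607 -2.083 ]
bolt 90 [-0.3429  0.3549  1.726  -0.      1.0607  2.6294]
bolt -90 [-0.3429  0.3549  1.726  -0.      1.0607 -0.5122]<sys>:0: UserWarning: Gimbal lock detected. Setting third angle to zero since it is not possible to uniquely determine all angles.
<stdin>:5: UserWarning: Gimbal lock detected. Setting third angle to zero since it is not possible to uniquely determine all angles.
```

```bash
sed -i 's/^SG=1/SG=-1/; 1i import warnings; warnings.filterwarnings("ignore")' k.py
python3 - <<'E'
from k import *
o=rpy(tool(plateR(PYAW,0)))
t=observe()["time_s"]
movep([*RIB[:2],.13],o); gripper_to(.04); move_l([*RIB[:2],.04],feed=.2)
print(observe()["time_s"])
print("hit",move_l([*RIB[:2],.008],feed=.08,max_force=12)); s=observe(); print(s["eef_pos"],s["time_s"])
gripper_to(0.0,f_grip=90); s=observe(); print(s["opening"],s["eef_pos"],s["ft_force"])
move_l([*RIB[:2],.13],feed=.2); s=observe(); print(s["opening"],s["eef_pos"],s["ft_force"],s["torque"],s["time_s"])
for n in("top","side"):
    im,d=get_image(n); cv2.imwrite(f"pics/{n}1.png",im[:,:,::-1]); np.savez(f"{n}1.npz",im=im,d=d)
a=cv2.resize(cv2.imread("pics/top1.png")[100:250,150:290],None,fx=2.8,fy=2.8)
b=cv2.resize(cv2.imread("pics/side1.png")[120:280,160:360],None,fx=2,fy=2)
o=np.zeros((420,800,3),np.uint8);o[:a.shape[0],:a.shape[1]]=a;o[:b.shape[0],400:400+b.shape[1]]=b;cv2.imwrite("pics/g1.png",o)
E
```

```text
3.9417
hit False
[0.5568 0.159  0.0074] 4.4917
0.00792242721841196 [0.558  0.1592 0.0088] [-1.2921 -0.0984  3.0355]
0.007926013755783622 [0.5562 0.1588 0.1285] [ 0.4199  0.2694 -1.5694] [0.0749 0.0336 0.0358] 5.6333
```

View pics/g1.png

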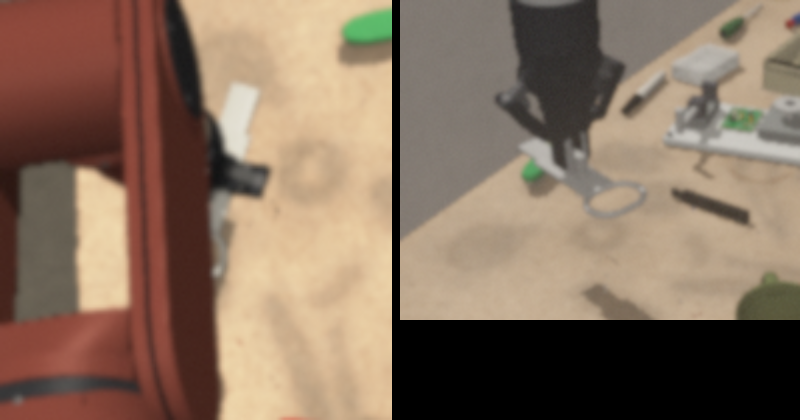

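```bash
cat > snap.py <<'E'
from h import *
def snap(k,ct=(310,420,120,240),cs=(270,420,110,220),f=4):
    out=[]
    for n,c in(("top",ct),("side",cs)):
        im,d=get_image(n); np.savez(f"{n}{k}.npz",im=im,d=d)
        z=cv2.resize(im[c[2]:c[3],c[0]:c[1],::-1],None,fx=f,fy=f,interpolation=cv2.INTER_CUBIC); cv2.imwrite(f"pics/{n}{k}.png",z[:600,:800])
E
python3 - <<'E'
from k import *; from snap import snap
P,o=pose(-45,120,34); movep(P,o)
P,o=pose(-45,83,34); move_l(P,feed=.15,rotation=o); hold(.2)
s=observe(); print(s["time_s"],np.array(P),s["eef_pos"],np.array(o),s["tcp_rot"],s["ft_force"],s["torque"]); snap(2)
E
```

```text
7.9583 [ 0.485  -0.2045  0.1235] [ 0.4857 -0.205   0.1248] [3.1416 0.9774 0.1693] [3.1387 0.9763 0.1671] [ 0.0492  0.0158 -1.4916] [-0.0928  0.4162 -0.0285]
```

View pics/top2.png

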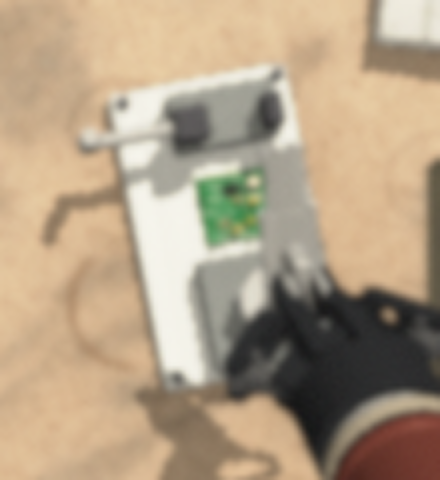

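View pics/side2.png

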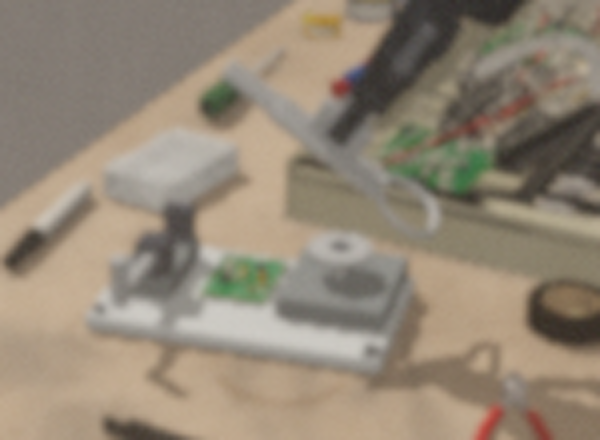

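```bash
cat > ov.py <<'E'
from k import *
import sys
def ov(k,f=6,c=(330,390,140,190),n="side",tcp=None,rot=None,c_s=S):
    im=np.load(f"{n}{k}.npz")["im"][c[2]:c[3],c[0]:c[1],::-1]
    z=cv2.resize(im,None,fx=f,fy=f,interpolation=cv2.INTER_CUBIC).copy()
    s=observe(); T=R.from_euler("xyz",s["tcp_rot"]).as_matrix(); sg=SG
    Rp=np.c_[sg*T[:,2],sg*T[:,1],-T[:,0]]; E=s["eef_pos"]-Rp@REL
    def dr(pts,col,cl=True):
        P=np.array([(proj(n,p)-[c[0],c[2]]+.5)*f-.5 for p in pts]).round().astype(int); cv2.polylines(z,[P],cl,col,1)
    a=np.linspace(0,2*np.pi,60)
    for r in(18,24):
        dr([E+Rp@np.array([r*np.cos(t),r*np.sin(t)+7*np.sign(np.sin(t)),0])/1e3 for t in a],(0,0,255))
    dr([E+Rp@np.array(p)/1e3 for p in((24,17,2),(108,17,2),(108,12,2),(147,12,2),(147,-12,2),(108,-12,2),(108,-17,2),(24,-17,2))],(0,255,255))
    dr([S+np.array([.022*np.cos(t),.022*np.sin(t),.049]) for t in a],(255,0,0))
    cv2.imwrite(f"pics/ov_{n}{k}.png",z[:600,:800])
    M=R.from_euler("z",-TH).as_matrix(); print("eye in stud frame mm",M@(E-S)*1e3,"tilt",np.degrees(np.arcsin(Rp[2,0])),"yaw",np.degrees(np.arctan2(Rp[1,0],Rp[0,0])),"roll",np.degrees(np.arcsin(Rp[2,1])))
if __name__=="__main__": ov(sys.argv[1],c=tuple(map(int,sys.argv[3:7])) if len(sys.argv)>3 else (315,385,120,190),n=sys.argv[2] if len(sys.argv)>2 else "side")
E
python3 ov.py 2
```

```text
eye in stud frame mm [-44.5739  -0.5768  83.9521] tilt 34.05186542424514 yaw 9.756751770536543 roll -0.079168974842528
```

View pics/ov_side2.png

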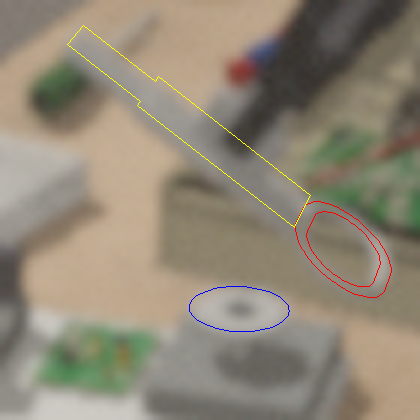

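```bash
cat > go.py <<'E'
from k import *; from snap import snap
import sys
a,b,k=int(sys.argv[1]),int(sys.argv[2]),sys.argv[3]
for i in range(a,b):
    P,o=pose(*PATH[i]); hit=move_l(P,feed=.04,rotation=o,max_force=15); s=observe()
    print(i,hit,round(s["time_s"],2),(s["eef_pos"]-P)*1e3,s["ft_force"],s["torque"])
    if hit: break
snap(k)
from ov import ov; ov(k,c=(315,385,120,190))
E
python3 go.py 1 5 3
```

```text
1 False 9.03 [ 0.0436 -0.0409  0.0837] [-0.291   0.5578 -1.8017] [-0.0819  0.4681  0.    ]
2 False 9.38 [-0.3074 -0.0214 -0.1402] [-0.2277 -1.0579 -2.0174] [-0.0775  0.4409 -0.0612]
3 False 9.7 [0.2594 0.0871 0.0825] [ 0.816   0.7731 -1.4745] [-0.0734  0.3819  0.0109]
4 False 9.98 [ 0.1699  0.1566 -0.0681] [-0.2652  0.013  -2.544 ] [-0.0947  0.3958 -0.0306]
eye in stud frame mm [-2.9797  0.0967 48.4397] tilt 35.992932479370396 yaw 9.708898489299719 roll 0.006124249408912556
```

View pics/ov_side3.png

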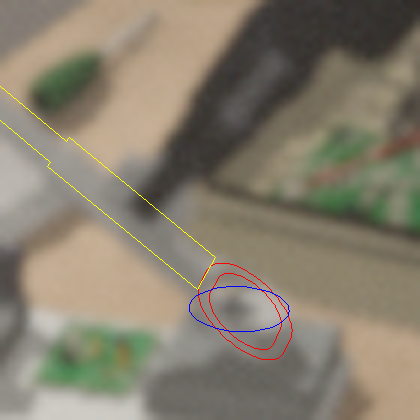

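Run:
```python
from h import *
im=np.load("side3.npz")["im"][155:190,335:380,::-1]
cv2.imwrite("pics/z3.png",cv2.resize(im,None,fx=12,fy=12,interpolation=cv2.INTER_CUBIC))
```

```text
(no output)
```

View pics/z3.png

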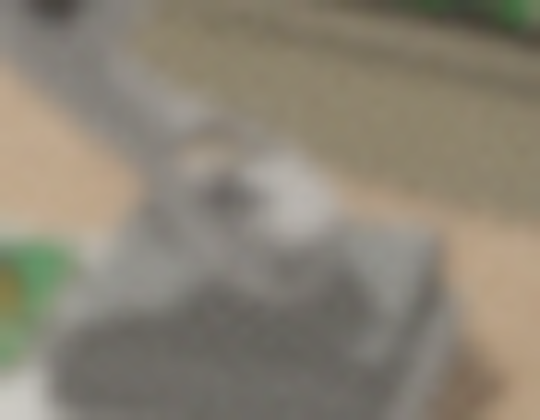

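```bash
python3 go.py 5 14 4
```

```text
5 False 10.4 [0.2501 0.1578 0.1706] [-0.9013 -0.381  -0.4805] [-0.0995  0.4266  0.0124]
6 False 10.77 [0.0687 0.3493 0.04  ] [-0.1695 -0.5973 -2.4671] [-0.0598  0.4168 -0.0116]
7 False 11.19 [-0.2718  0.5444 -0.3039] [-0.0134  0.3657 -1.7872] [-0.0113  0.3261 -0.0417]
8 False 11.63 [-0.4969  0.5393 -0.4939] [-1.0096  0.9006 -2.4564] [-0.0603  0.2114  0.0194]
9 False 11.91 [-0.2729  0.2285 -0.2047] [ 0.252  -0.94   -1.3542] [0.0186 0.1817 0.0167]
10 False 12.17 [-0.6508  0.0391 -0.2673] [ 0.2444 -0.1473 -1.2529] [ 0.0006  0.1856 -0.004 ]
11 False 12.42 [0.3898 0.0108 0.0781] [ 0.3312 -1.3963 -0.8243] [-0.1673  0.1345 -0.0542]
12 False 12.71 [ 0.6531  0.3772 -0.0785] [-0.3154 -0.0001 -1.171 ] [ 0.01    0.0389 -0.0246]
13 False 13.03 [ 0.0934  0.3057 -0.23  ] [-0.3768 -0.7454 -1.2908] [0.038  0.0081 0.0045]
eye in stud frame mm [-1.2436  0.1737 33.8642] tilt 0.07769307772010668 yaw 9.706279183634395 roll 0.028118785578522255
```

View pics/ov_side4.png

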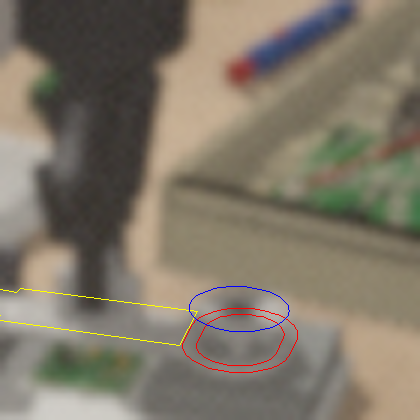

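View pics/top4.png

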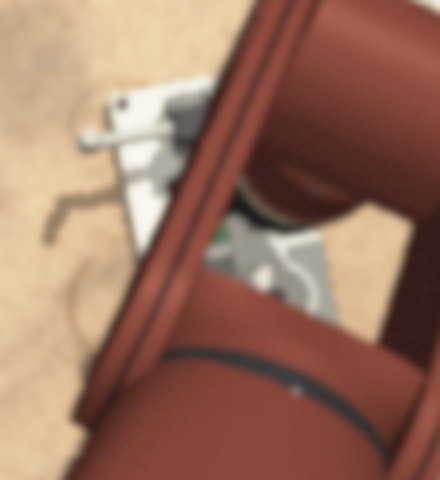

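Excellent: no contacts, with the ring around the head. Lower onto the seats, release, and look.

Run:
```python
from k import *; from snap import snap
P,o=pose(-1,30,0); print("hit",move_l(P,feed=.03,rotation=o,max_force=6)); s=observe(); print(s["eef_pos"]-P,s["ft_force"])
gripper_to(.035); hold(.1); s=observe(); print(s["opening"],s["eef_pos"],s["ft_force"])
p=s["eef_pos"]; move_l([p[0],p[1],.16],feed=.2); 
X=np.array([np.cos(TH),np.sin(TH),0]);Y=np.array([-np.sin(TH),np.cos(TH),0])
gripper_to(0.0,f_grip=30)
movep(list(S+.12*X+.135*Y+[0,0,.16]),rpy(tool(plateR(TH-np.pi/2,0),1)))
print(observe()["time_s"],observe()["ft_force"]); snap(5)
```

```text
hit True
[ 0.0004 -0.0004  0.0018] [-1.0093  0.7588  4.4542]
0.03477958270792026 [ 0.5416 -0.1945  0.0354] [-0.0995  0.7287  0.4892]
16.2167 [ 0.077  -0.0136  0.1116]
```

View pics/top5.png

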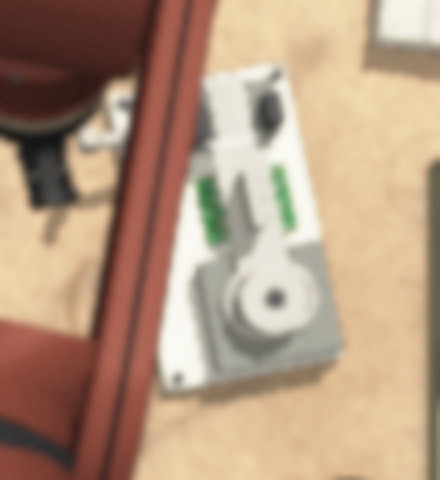

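View pics/side5.png

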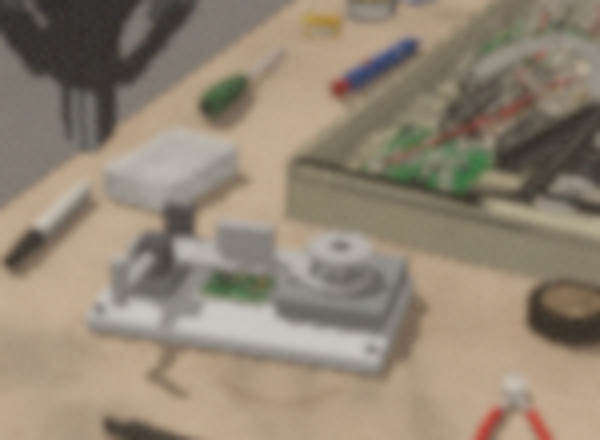

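Run:
```python
from k import *; from snap import snap
X=np.array([np.cos(TH),np.sin(TH),0]);Y=np.array([-np.sin(TH),np.cos(TH),0])
W=lambda x,y,z:list(S+x*X+y*Y+[0,0,z])
print(move_l(W(.12,.135,.056),feed=.15,max_force=8))
def ly(): return ((observe()["eef_pos"]-S)@Y,(observe()["eef_pos"]-S)@X)
h=move_l(W(.12,.03,.056),feed=.05,max_force=14); s=observe(); print(h,ly(),s["ft_force"],s["time_s"])
hold(.2); print(ly(),observe()["ft_force"]); snap(6)
```

```text
False
True (np.float64(0.06353451117951149), np.float64(0.119480887660217)) [0.4051 3.9319 2.6956] 18.525
(np.float64(0.06361662785272928), np.float64(0.11906377484945553)) [0.4469 1.4398 1.3979]
```

View pics/side6.png

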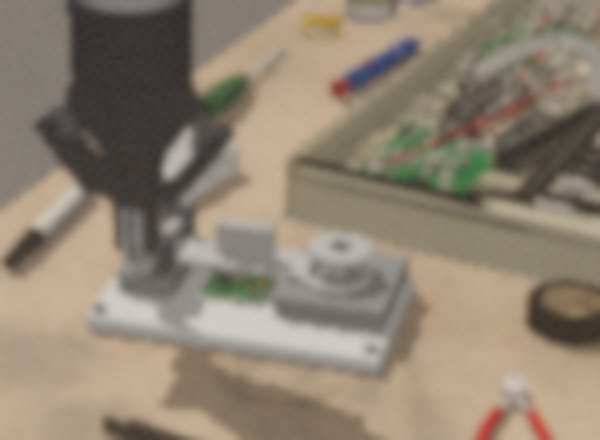

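Run:
```python
from k import *; from snap import snap
X=np.array([np.cos(TH),np.sin(TH),0]);Y=np.array([-np.sin(TH),np.cos(TH),0])
W=lambda x,y,z:list(S+x*X+y*Y+[0,0,z])
def ly(): return ((observe()["eef_pos"]-S)@Y,(observe()["eef_pos"]-S)@X)
h=move_l(W(.12,.045,.056),feed=.03,max_force=22); s=observe(); print(h,ly(),s["ft_force"],s["time_s"])
y=ly()[0]
move_l(W(.12,.12,.056),feed=.15); move_l(W(.12,.14,.2),feed=.2)
movep(W(.12,.30,.2),rpy(tool(plateR(TH-np.pi/2,0),1)))
snap(7); print(observe()["time_s"],observe()["ft_force"])
```

```text
True (np.float64(0.06366529778274206), np.float64(0.11830263618060202)) [0.7008 2.7731 1.9449] 19.1667
21.35 [ 1.2184  0.2927 -0.3698]
```

View pics/top7.png

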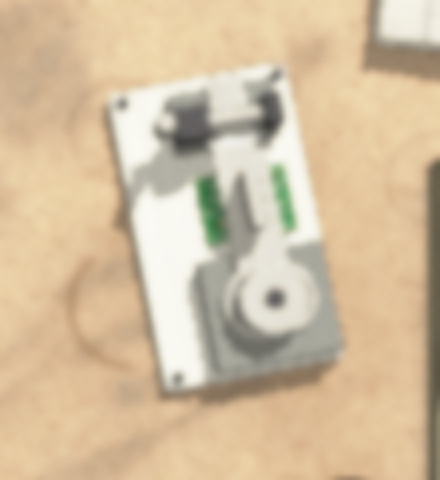

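View pics/side7.png

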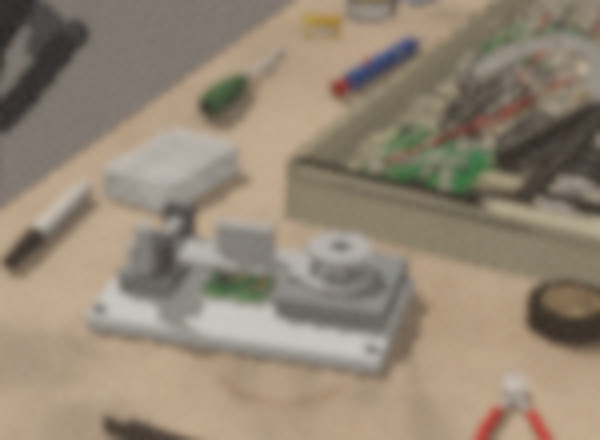

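Run:
```python
from k import *
X=np.array([np.cos(TH),np.sin(TH),0]);Y=np.array([-np.sin(TH),np.cos(TH),0])
def loc(u,v,z,f=4,o=(310,120)):
    p=cast("top",*((np.array([u,v])+.5)/f-.5+o),z)-S; return p@X*1e3,p@Y*1e3
print("pin before",loc(*( (np.array([331.7,154.06])-[310,120]+.5)*4-.5),.07),"after",loc(163,124,.07))
print("tail edges", loc(211,104,.033),loc(256,95,.033))
d=np.load("top7.npz")["d"];T=C["top"]["world_from_camera"];K=C["top"]["intrinsics"]
def z(u,v): r=np.linalg.solve(K,[u,v,1.]); return (T[:3,:3]@(r*d[v,u])+T[:3,3])[2]
im=cv2.imread("pics/top7.png")
for s,y in((40,12),(90,0),(100,0),(100,-10),(100,10),(140,0)):
    w=S+s/1e3*X+y/1e3*Y+[0,0,.033]; u,v=proj("top",w).round().astype(int); print(s,y,"height",z(u,v))
```

```text
pin before (np.float64(119.13991354040691), np.float64(97.07831787421009)) after (np.float64(118.46549503479967), np.float64(49.84955580627694))
tail edges (np.float64(131.25797363803767), np.float64(11.792030439059188)) (np.float64(131.30044517277338), np.float64(-17.95810352346089))
40 12 height 0.034109371705346114
90 0 height 0.03368559643886038
100 0 height 0.029177865088931054
100 -10 height 0.03396134907070336
100 10 height 0.03547876172294262
140 0 height 0.03449489218113344
```

Run:
```python
from plant import *
s=observe(); print(s["time_s"],s["ft_force"]); job_done()
```

```text
21.35 [ 1.2183666   0.29271725 -0.36976708]
the job is handed in; nothing more can be done
```

The plate is on the carrier with the stud's neck in its eye, the bolt is pushed home over the tail, and the job was handed in at 21.35 s. I gripped the plate by its rib, tilted it about 35°, passed the eye under the stud head with no contact, levelled it and released it.

What the last checks showed:
- **Plate seating:** top-camera depth put the plate's upper surface at 34–35 mm at most sampled points on both ends, so it lies level. One point beside the rib read 29 mm, which I take as depth noise. At release the eye was about 1 mm from the stud axis, by the arm's own position.
- **Tail:** my rough edge estimate put its middle about 3 mm off the centre line, against the allowed 14 mm. The edge pixels there were blurred by shadow.
- **Bolt:** two pushes stopped at the same point (TCP 63.5 mm along the stud's y axis). The picture shows the bar crossing the tail into the far block. The pin moved about 47 mm in the top image, but the start position is only known to be within 0–10 mm. The bolt reading itself could not be read, so "fully home" is inferred from the stop.
- **Clearance:** the arm was well clear of everything when I handed in. The last side picture shows the tape roll in its place and the near end of the black key; I did not measure either. No check failed outright.

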